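Heft the emptied ball canisters and re-tip the heavy one

ROBOT

A 6-joint arm with a two-finger parallel gripper is mounted at the origin on the work surface. World frame = base frame: x ahead of the robot, y to its left, z up, the work surface at z = 0. Lengths are in mm, angles in degrees, forces in N, time in s.
With the tool pointing down it reaches from about 275 to 750 mm from the base axis. Payload 10.2 kg.
Tool frame: the origin (TCP) lies between the finger pads; the fingertips stand 25 mm ahead of it and the grasp point (between the pads) lies 6 mm ahead of it; z points along the fingers, x is the direction in which the jaws open and shut, and the axes are right-handed (so a half turn about z gives the same grasp; the last joint's range is limited). The gripper opens to 88 mm and grips with 3 to 60 N. Pads are 18 mm wide; open, the fingers measure 123 mm over their backs; the gripper's body (75 mm by 187 mm) begins 45 mm behind the grasp point.
Start: joints at [-89.977, 17.928, 85.812, -0, 76.261, -12.8], TCP at [116.503, -511.916, 263.72] pointing down, gripper open.
Joint ranges: [-168.41, 168.41], [-55.51, 124.54], [10.69, 146.95], [-70.63, 250.63], [1, 178], [-165.06, 165.06]. Speed limits (degrees/s): [136.94, 136.94, 172.46, 180, 180, 180].

INTERFACE

Orientations are given as [roll, pitch, yaw] about the fixed x, y, z axes, in that order (R = Rz(yaw) Ry(pitch) Rx(roll)).
In Python, from plant import manip gives the robot as it stands. The module is installed in compiled form; this text tells all that it offers.
- The arm moves only by the tool servo_tool, never from a script. Its arguments are lists of equal length, an entry for each row: "slide": the shift along the tool's x, y, z as a fraction of full scale, a list of three; "rot": the turn, a rotation vector about the tool's x, y, z as a fraction of full scale, a list of three; "hand": the closure, from 0 (fully open) to 1 (shut). In form: {"slide": [[dx, dy, dz], ...], "rot": [[wx, wy, wz], ...], "hand": [hand, ...]}. A call has 1 to 8 rows; each row shifts and turns the commanded pose from where the row before left it, along the tool's axes as they then stand; what a row does not reach is not made up. Full scale, the value 1, is 0.08 m for a shift and 180 degrees for a turn. A row lasts 1/10 s, in which the tool goes at most 50 mm and 8.59 degrees, less where a joint would pass 70% of its speed; a pose out of reach is approached as far as the arm can. A call with a number of a shift or a turn outside -1 to 1 is refused whole. A call with a gripper value outside its range is refused whole. The fingers move at their own pace and stop on an object; "squeeze" is the grip in N (left out, the last holds). Time passes only in rows, so rows that do not move let the fingers close. It gives the time, the measured TCP pose, the force and the opening at its end, in the units of the state.
- manip.get_state(): the state, without advancing time (a new reading comes with each control period).
- manip.get_image(name): name is "side" or "top"; returns (picture, depth): 480x640x3 uint8, red, green, blue; 480x640 float32, mm along the optical axis (not along the pixel's ray), 0 where there is no reading.
- manip.calibration(name): a dict with "fx", "fy", "cx", "cy" (pixels), "view" (4x4, takes a point from world to camera coordinates). Camera axes: x right, y up, looking along -z (the intrinsics and any distortion apply to the point x, -y, -z); pixel columns grow to the right and rows downward; lengths in mm; the calibration is good to about 2 mm. A picture is of the moment at which its call begins. calibration takes no time and is no camera call.
- manip.hand_in(): hands the job in, once; it reports no verdict.
The state is a dict: "clock": time; "qpos": joint angles; "dq": joint speeds; "effort": joint torques, N m; "eef_pos": TCP position; "tcp_rot": TCP orientation; "force": force on the tool from outside, world axes, zero at the start; "wrist_torque": the same for the moment, N m; "grip_width": finger opening in mm.
Only numpy, scipy, OpenCV 4.12 (cv2) and the standard library are available. Lean on these libraries where they do the work, as an engineer would, in place of code of your own. Each camera call takes 0.05 s, during which the arm holds its last target.

TASK

Both covered canisters have just been emptied of their steel grinding balls, but one ball stayed behind in one of them. Heft the canisters, lifting them well clear of the worktop and holding them level for a moment, to find by weight which one still holds a ball, then tip that one again, mouth down low over the dark tray, so that the ball rolls into the tray. Leave both canisters standing upright where they stood, never tip the empty one, and do not disturb the stack of dishes.

Things in the scene. Friction and masses are not known exactly. Their poses are not given: they have to be found in the camera images.
- canister_1: Covered canister, bare aluminium, loose: box 49 (x) x 50 (y) x 56 high, 3 mm walls, open only at its -x face, where its floor runs on as a flat spout to x = -50, with 12 mm side rails. Mouth looks roughly to the robot at the start. On the roof a black handle 44 (x) x 14 (y), from 56 to 92 above the worktop, over the origin: pinch its 14 mm. Origin: underside of the box, below the handle; z up.
- canister_2: Same shape, size, axes as canister_1. Each weighs 120 to 190 g empty; one of the two, at random, also holds a loose 40 mm steel ball, 260 g, hidden from above. A 4 mm lip across the mouth (x = -23) keeps the ball in until the mouth is tipped down about 38 degrees; at 50 to 55, held for a second, it rolls out over the spout.
- tray: Dark steel open tray fixed to the worktop, 220 (x) x 200 (y) x 45 high, wall and floor 4 mm thick, empty at the start. The ball leaves the spout rolling at up to about 0.5 m/s the way the mouth points and lands some 50 mm further on, so tip with the spout low and short of the middle. Origin: centre of its underside; z up.
- dish_stack: Bystander: loose stack of four white covered dishes, 94 mm across, 60 high, beyond the work. Origin: centre of its underside. A closed glass jar (85 high) and a round lidded metal pot (80 high) stand to its left and right; they are not part of the work.

How it is judged:
By the outcome, as a careful person would: the job done as asked, in the order asked, and still so for the second after the job is handed in, with the robot touching nothing.
It also fails if it takes over 64 s, if anything falls off the work surface, if the arm or the gripper's body presses on something with over 40 N, if the wrist force passes 120 N, or if a joint passes its speed limit or range.

## Working session

There is one attempt and no reset: what is moved stays moved. The work goes in short steps, Python scripts to look and compute and a tool call to move; the robot and the scene stay as the last step left them, time stands still between calls to the robot, and variables do not carry over. Pictures are saved under pics/ and viewed, and the job is handed in when it is done.

Besides the shell and the picture viewer there is one more tool, called after ">>>" as name(argument=value, ...), one argument or row to a line, values as JSON. servo_tool: Moves the arm, as the interface text tells. Shift numbers are shares of 0.08 m and turn numbers shares of 180 degrees, none past 1 either way. Its arguments: {"type":"object","properties":{"slide":{"type":"array","items":{"type":"array","items":{"type":"number","minimum":-1,"maximum":1}}},"rot":{"type":"array","items":{"type":"array","items":{"type":"number","minimum":-1,"maximum":1}}},"hand":{"type":"array","items":{"type":"number"}},"squeeze":{"type":"number"}},"required":["slide","rot","hand"]}

```bash
mkdir -p pics
python3 - <<'E'
from plant import manip
import cv2,numpy as np
s=manip.get_state()
for k,v in s.items(): print(k,np.round(v,3).tolist())
for n in("top","side"):
    p,d=manip.get_image(n); cv2.imwrite(f"pics/{n}0.png",p[:,:,::-1]); np.save(f"{n}0.npy",d)
    c=manip.calibration(n); print(n,{k:np.round(v,3).tolist() for k,v in c.items()})
E
```

```text
clock 0.0
qpos [-89.978, 17.958, 85.855, -0.0, 76.262, -12.802]
dq [0.016, 0.053, -0.019, 0.041, -0.064, -0.053]
effort [0.001, -40.221, -25.227, 0.07, 0.035, -0.0]
eef_pos [116.499, -511.678, 263.164]
tcp_rot [-179.984, 0.073, -77.176]
force [0.867, 0.191, 0.278]
wrist_torque [-0.047, 0.03, -0.043]
grip_width 88.149
top {'fx': 469.547, 'fy': 469.547, 'cx': 322.427, 'cy': 241.978, 'view': [[0.027, -1.0, -0.005, -3.354], [0.988, 0.026, 0.152, -614.184], [-0.152, -0.009, 0.988, -833.063], [0.0, 0.0, 0.0, 1.0]]}
side {'fx': 587.544, 'fy': 587.544, 'cx': 329.345, 'cy': 239.151, 'view': [[0.971, -0.24, 0.005, -580.414], [0.178, 0.737, 0.652, -134.734], [-0.16, -0.632, 0.758, -1020.582], [0.0, 0.0, 0.0, 1.0]]}
```

View pics/top0.png

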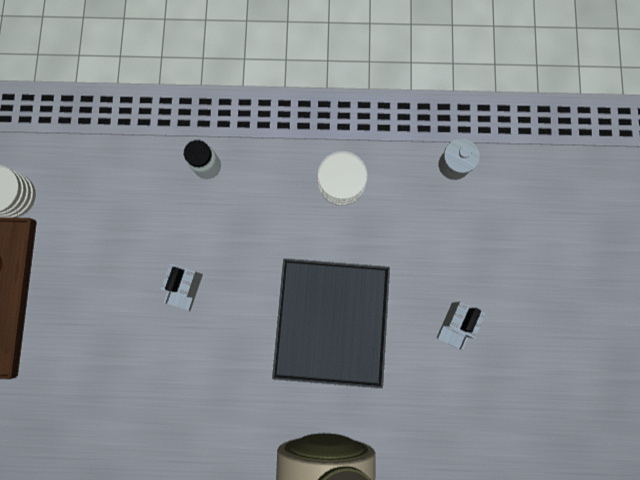

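View pics/side0.png

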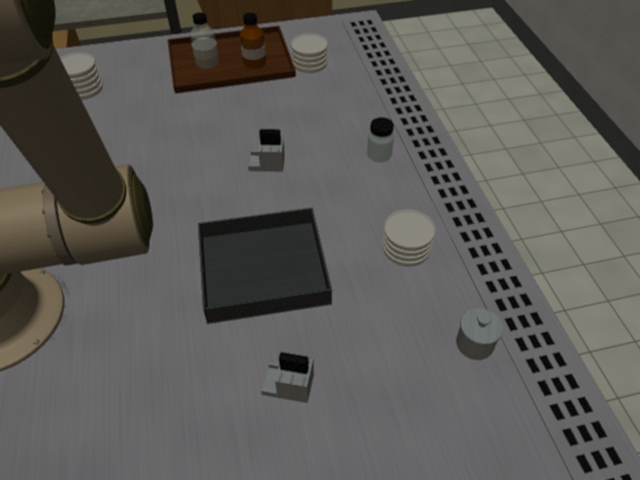

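The top view shows one canister at left (~178,288), one at right (~462,325), the tray at (332,322) and the stack at (342,178). I'll enlarge and measure.

```bash
cat > h.py <<'E'
import numpy as np,cv2
from plant import manip
def unproj(n,u,v,d):
    c=manip.calibration(n); V=np.array(c["view"]); 
    p=np.stack([(u-c["cx"])/c["fx"]*d,-(v-c["cy"])/c["fy"]*d,-d,np.ones_like(d)],-1)
    return (p@np.linalg.inv(V).T)[...,:3]
def cloud(n,d):
    v,u=np.mgrid[0:480,0:640].astype(float)
    return unproj(n,u,v,d.astype(float))
E
python3 - <<'E'
from h import *
im=cv2.imread("pics/top0.png")
a=cv2.resize(im[250:330,140:220],None,fx=5,fy=5,interpolation=cv2.INTER_CUBIC)
b=cv2.resize(im[285:365,420:500],None,fx=5,fy=5,interpolation=cv2.INTER_CUBIC)
cv2.imwrite("pics/crop0.png",np.hstack([a,b]))
for n in("top","side"):
    d=np.load(n+"0.npy"); P=cloud(n,d); im=cv2.imread(f"pics/{n}0.png")
    P[d==0]=np.nan
    for name,(yl,yh) in {"L":(200,420),"R":(-420,-200)}.items():
        reg=(P[...,0]>300)&(P[...,0]<640)&(P[...,1]>yl)&(P[...,1]<yh)&(P[...,2]>8)&(P[...,2]<150)
        h=reg&(P[...,2]>82)
        q=P[h]; r=cv2.minAreaRect(q[:,:2].astype(np.float32))
        print(n,name,reg.sum(),h.sum(),q.mean(0).round(1),np.round(r[0],1),np.round(r[1],1),round(r[2],1),"z",np.nanmedian(q[:,2]).round(1))
        q=P[reg&(P[...,2]>50)&(P[...,2]<64)]; 
        r=cv2.minAreaRect(q[:,:2].astype(np.float32)); print("  roof",len(q),np.round(r[0],1),np.round(r[1],1),round(r[2],1),np.median(q[:,2]))
        q=P[reg]; r=cv2.minAreaRect(q[:,:2].astype(np.float32)); print("  all",np.round(r[0],1),np.round(r[1],1),round(r[2],1))
    t=(P[...,2]>35)&(P[...,2]<55)&(abs(P[...,1])<180)&(P[...,0]>250)&(P[...,0]<600)
    r=cv2.minAreaRect(P[t][:,:2].astype(np.float32)); print("tray",np.round(r[0],1),np.round(r[1],1),round(r[2],1))
    t=(P[...,2]>50)&(P[...,2]<70)&(abs(P[...,1])<120)&(P[...,0]>600)&(P[...,0]<850)
    r=cv2.minAreaRect(P[t][:,:2].astype(np.float32)); print("stack",np.round(r[0],1),np.round(r[1],1))
E
```

```text
top L 983 226 [535.7 275.2  90.9] [536.  276.1] [14.2 43.5] 74.8 z 91.6
  roof 448 [536.1 276.4] [52. 49.] 74.7 56.40295853427449
  all [524.3 279.6] [52.  73.5] 74.9
top R 1049 235 [ 478.7 -250.2   91.3] [ 478.9 -251.6] [15.3 44.5] 66.1 z 91.9
  roof 490 [ 478.6 -251.6] [50.7 49.4] 66.1 56.82123079823998
  all [ 467.1 -246.5] [51.6 74.6] 65.9
tray [468.1  -7.8] [200.4 220.6] 87.0
stack [742.6 -20.5] [92.6 90.9]
side L 1011 157 [537.8 273.5  88.6] [538.6 275.2] [19.2 44.5] 70.4 z 89.5
  roof 270 [537.8 275.5] [56.4 49.2] 74.0 55.63346432904308
  all [526.  278.4] [57.6 74.8] 73.7
side R 1621 311 [ 479.8 -253.7   89.6] [ 480. -252.] [16.  44.3] 65.9 z 90.3
  roof 560 [ 480.1 -251.8] [52.7 49.1] 65.6 55.645261731692415
  all [ 468.5 -246.7] [52.7 75.1] 65.9
tray [469.8  -8.1] [205.6 220. ] 87.0
stack [743.7 -22.1] [95.8 92.5]
```

View pics/crop0.png

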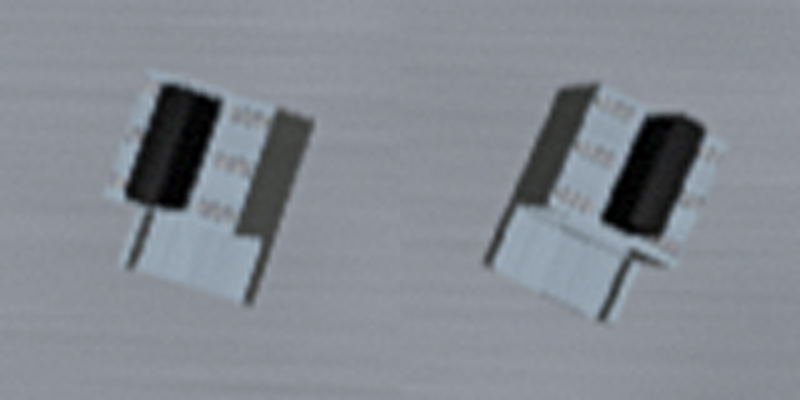

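>>> servo_tool(
  slide=[
    [0, 0, 0],
    [0, 0, 0],
    [0, 0, 0],
    [0, 0, 0],
    [0, 0, 0],
    [0, 0, 0],
    [0, 0, 0],
    [0, 0, 0],
  ],
  rot=[
    [0, 0, -0.0468],
    [0, 0, -0.0468],
    [0, 0, -0.0468],
    [0, 0, -0.0468],
    [0, 0, -0.0468],
    [0, 0, -0.0468],
    [0, 0, -0.0468],
    [0, 0, -0.0468],
  ],
  hand=[0, 0, 0, 0, 0, 0, 0, 0],
  squeeze=45,
)

```text
clock: 0.9
eef_pos: [116.5, -511.8, 263.4]
tcp_rot: [-180.0, 0.0, -9.4]
force: [0.2, -0.8, 0.2]
grip_width: 88.1
```

>>> servo_tool(
  slide=[
    [0, 0, 0],
    [0, 0, 0],
    [0, 0, 0],
    [0, 0, 0],
    [0, 0, 0],
    [0, 0, 0],
    [0, 0, 0],
    [0, 0, 0],
  ],
  rot=[
    [0, 0, -0.0468],
    [0, 0, -0.0468],
    [0, 0, -0.0468],
    [0, 0, -0.0468],
    [0, 0, -0.0468],
    [0, 0, -0.0468],
    [0, 0, -0.0468],
    [0, 0, -0.0468],
  ],
  hand=[0, 0, 0, 0, 0, 0, 0, 0],
)

```text
clock: 1.7
eef_pos: [116.5, -511.8, 263.4]
tcp_rot: [-180.0, -0.0, 58.0]
force: [-0.1, -0.8, 0.1]
grip_width: 88.1
```

>>> servo_tool(
  slide=[
    [0, 0, 0],
    [0, 0, 0],
  ],
  rot=[
    [0, 0, -0.0468],
    [0, 0, 0],
  ],
  hand=[0, 0],
)

```text
clock: 1.9
eef_pos: [116.5, -511.8, 263.4]
tcp_rot: [-180.0, -0.0, 66.1]
force: [-0.7, -0.1, 0.1]
grip_width: 88.3
```

>>> servo_tool(
  slide=[
    [0.4376, 0.2566, 0.1289],
    [0.4376, 0.2566, 0.1289],
    [0.4376, 0.2566, 0.1289],
    [0.4376, 0.2566, 0.1289],
    [0.4376, 0.2566, 0.1289],
    [0.4376, 0.2566, 0.1289],
    [0.4376, 0.2566, 0.1289],
    [0.4376, 0.2566, 0.1289],
  ],
  rot=[
    [0, 0, 0],
    [0, 0, 0],
    [0, 0, 0],
    [0, 0, 0],
    [0, 0, 0],
    [0, 0, 0],
    [0, 0, 0],
    [0, 0, 0],
  ],
  hand=[0, 0, 0, 0, 0, 0, 0, 0],
)

```text
clock: 2.7
eef_pos: [381.5, -321.5, 180.8]
tcp_rot: [-180.0, -0.0, 65.8]
force: [-0.1, -0.0, -0.1]
grip_width: 88.3
```

>>> servo_tool(
  slide=[
    [0.4376, 0.2566, 0.1289],
    [0.4376, 0.2566, 0.1289],
    [0.4376, 0.2566, 0.1289],
    [0, 0, 0],
    [0, 0, 0],
  ],
  rot=[
    [0, 0, 0],
    [0, 0, 0],
    [0, 0, 0],
    [0, 0, 0],
    [0, 0, 0],
  ],
  hand=[0, 0, 0, 0, 0],
)

```text
clock: 3.2
eef_pos: [479.4, -251.3, 149.9]
tcp_rot: [-179.9, -0.0, 65.9]
force: [0.3, -0.4, -0.2]
grip_width: 88.2
```

```bash
cat >> h.py <<'E'
from scipy.spatial.transform import Rotation as Ro
def to(tx,ty,tz):
    s=manip.get_state(); R=Ro.from_euler('xyz',s["tcp_rot"],degrees=True)
    d=R.inv().apply(np.array([tx,ty,tz])-s["eef_pos"])
    print("pos",np.round(s["eef_pos"],1),"rot",np.round(s["tcp_rot"],2),"q",np.round(s["qpos"],1),"f",np.round(s["force"],2),"t",round(s["clock"],2))
    print("shift mm",d.round(1),"units",(d/80).round(4))
E
python3 -c "
from h import *
to(479.4,-251.8,86)"
```

```text
pos [ 479.4 -251.3  149.9] rot [-179.95   -0.     65.95] q [ -40.1   26.6   91.5   -0.    62.  -106. ] f [ 0.29 -0.4  -0.23] t 3.2
shift mm [-0.4  0.3 63.9] units [-0.0054  0.0036  0.7985]
```

>>> servo_tool(
  slide=[
    [-0.005, 0.003, 0.2],
    [0, 0, 0.2],
    [0, 0, 0.2],
    [0, 0, 0.2],
    [0, 0, 0],
  ],
  rot=[
    [0, 0, 0],
    [0, 0, 0],
    [0, 0, 0],
    [0, 0, 0],
    [0, 0, 0],
  ],
  hand=[0, 0, 0, 0, 0],
)

```text
clock: 3.7
eef_pos: [477.9, -252.7, 85.1]
tcp_rot: [-179.8, -0.0, 65.8]
force: [0.2, 0.2, -0.3]
grip_width: 88.0
```

Run:
```python
from h import *
p,d=manip.get_image("side"); cv2.imwrite("pics/s1.png",cv2.resize(p[300:440,200:400,::-1],None,fx=4,fy=4))
to(479.4,-251.8,86)
```

```text
pos [ 478.5 -252.9   86.2] rot [-1.7994e+02 -1.0000e-02  6.5860e+01] q [ -40.3   31.7   94.4   -0.    54.  -106.1] f [-0.16 -0.25  0.34] t 3.75
shift mm [1.4 0.4 0.2] units [0.0177 0.0047 0.003 ]
```

View pics/s1.png

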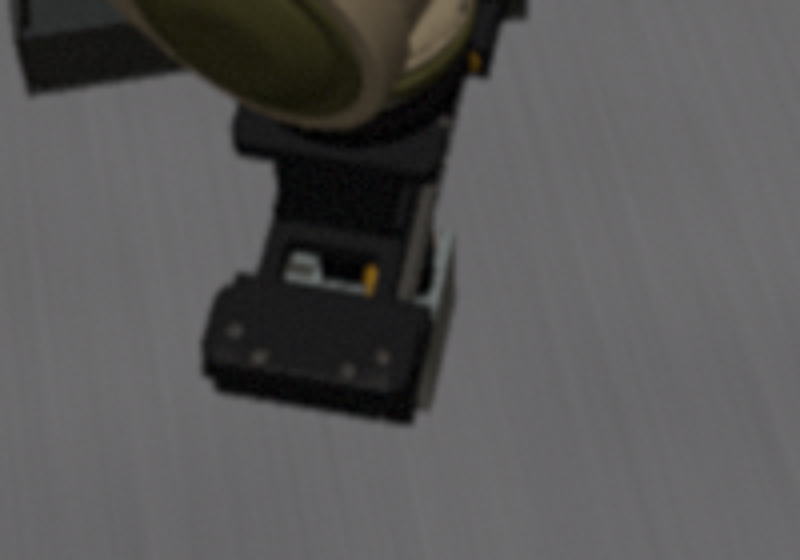

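The picture shows the fingers straddling the right canister (~(340,300) in the crop). Now I'll close on its handle.

>>> servo_tool(
  slide=[
    [0.017, 0.005, 0],
    [0, 0, 0],
    [0, 0, 0],
    [0, 0, 0],
    [0, 0, 0],
    [0, 0, 0],
    [0, 0, 0],
    [0, 0, 0],
  ],
  rot=[
    [0, 0, 0],
    [0, 0, 0],
    [0, 0, 0],
    [0, 0, 0],
    [0, 0, 0],
    [0, 0, 0],
    [0, 0, 0],
    [0, 0, 0],
  ],
  hand=[1, 1, 1, 1, 1, 1, 1, 1],
  squeeze=45,
)

```text
clock: 4.55
eef_pos: [480.3, -251.1, 86.3]
tcp_rot: [-180.0, -0.0, 66.0]
force: [-0.2, 0.4, 0.3]
grip_width: 26.3
```

>>> servo_tool(
  slide=[
    [0, 0, 0],
    [0, 0, 0],
    [0, 0, 0],
    [0, 0, 0],
    [0, 0, 0],
  ],
  rot=[
    [0, 0, 0],
    [0, 0, 0],
    [0, 0, 0],
    [0, 0, 0],
    [0, 0, 0],
  ],
  hand=[1, 1, 1, 1, 1],
)

```text
clock: 5.05
eef_pos: [480.3, -251.1, 86.3]
tcp_rot: [-180.0, -0.0, 66.0]
force: [1.0, 0.8, -0.9]
grip_width: 13.4
```

```bash
cat >> h.py <<'E'
def avg(n=8):
    F=[];T=[];E=[]
    for i in range(n):
        p,d=manip.get_image("side" if i%2 else "top"); s=manip.get_state(); F.append(s["force"]);T.append(s["wrist_torque"]);E.append(s["effort"])
    print("F",np.mean(F,0).round(2),"sd",np.std(F,0).round(2),"T",np.mean(T,0).round(3),"eff",np.mean(E,0).round(2),"w",round(s["grip_width"],1),"t",s["clock"])
    return p,d
E
python3 -c "
from h import *
to(479.4,-251.8,86);avg(4)"
```

```text
pos [ 480.3 -251.1   86.3] rot [-1.800e+02 -1.000e-02  6.603e+01] q [ -40.    31.7   94.3    0.    54.  -106. ] f [ 0.96  0.77 -0.94] t 5.05
shift mm [-1.  -0.5  0.3] units [-0.0119 -0.0064  0.0033]
F [ 0.39  0.52 -0.76] sd [0.92 0.64 0.68] T [ 0.018 -0.2    0.017] eff [-2.600e-01 -4.593e+01 -2.010e+01 -1.000e-01  1.200e-01  1.000e-02] w 13.7 t 5.25
```

>>> servo_tool(
  slide=[
    [0, 0, -0.15],
    [0, 0, -0.25],
    [0, 0, -0.3],
    [0, 0, -0.3],
    [0, 0, -0.3],
    [0, 0, -0.2],
    [0, 0, 0],
    [0, 0, 0],
  ],
  rot=[
    [0, 0, 0],
    [0, 0, 0],
    [0, 0, 0],
    [0, 0, 0],
    [0, 0, 0],
    [0, 0, 0],
    [0, 0, 0],
    [0, 0, 0],
  ],
  hand=[1, 1, 1, 1, 1, 1, 1, 1],
)

```text
clock: 6.05
eef_pos: [480.0, -250.9, 205.9]
tcp_rot: [-180.0, -0.0, 66.0]
force: [1.0, 0.7, -4.2]
grip_width: 13.7
```

>>> servo_tool(
  slide=[
    [0, 0, 0],
    [0, 0, 0],
    [0, 0, 0],
    [0, 0, 0],
  ],
  rot=[
    [0, 0, 0],
    [0, 0, 0],
    [0, 0, 0],
    [0, 0, 0],
  ],
  hand=[1, 1, 1, 1],
)

```text
clock: 6.45
eef_pos: [480.2, -251.1, 205.9]
tcp_rot: [-180.0, -0.0, 66.0]
force: [0.5, -0.1, -3.3]
grip_width: 13.4
```

```bash
python3 -c "
from h import *
p,d=avg(16);cv2.imwrite('pics/s2.png',p[:,:,::-1])
to(480.3,-251.1,86.3)"
```

```text
F [-0.09 -0.02 -3.62] sd [0.57 0.44 0.57] T [ 0.    -0.146  0.006] eff [-0.000e+00 -4.489e+01 -2.530e+01 -4.000e-02  8.000e-02  0.000e+00] w 13.5 t 7.25
pos [ 480.2 -251.2  206.3] rot [-180.      0.     66.03] q [ -40.    22.9   87.7   -0.    69.4 -106. ] f [-0.25 -0.19 -2.83] t 7.25
shift mm [1.0e-01 0.0e+00 1.2e+02] units [1.0000e-03 3.0000e-04 1.4998e+00]
```

View pics/s2.png

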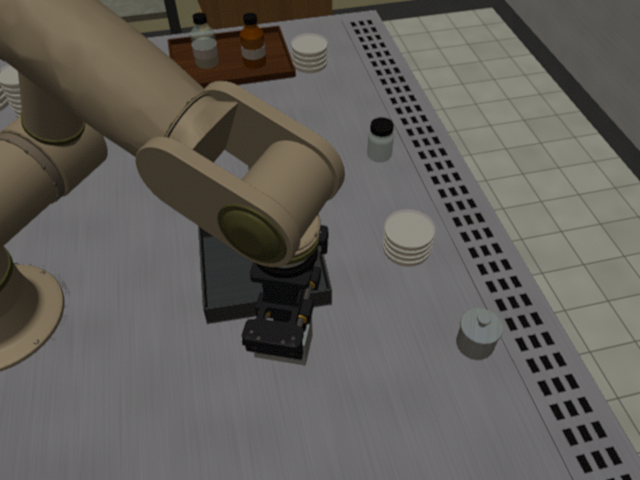

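Weight is 3.6 N, which points to the one with the ball. The task says to heft both, so I'll set this one down and check the other.

>>> servo_tool(
  slide=[
    [0, 0, 0.2],
    [0, 0, 0.35],
    [0, 0, 0.35],
    [0, 0, 0.3],
    [0, 0, 0.2],
    [0, 0, 0.06],
    [0, 0, 0.04],
    [0, 0, 0],
  ],
  rot=[
    [0, 0, 0],
    [0, 0, 0],
    [0, 0, 0],
    [0, 0, 0],
    [0, 0, 0],
    [0, 0, 0],
    [0, 0, 0],
    [0, 0, 0],
  ],
  hand=[1, 1, 1, 1, 1, 1, 1, 1],
)

```text
clock: 8.05
eef_pos: [480.6, -251.4, 86.9]
tcp_rot: [179.9, 0.0, 66.0]
force: [-0.3, 0.2, -3.8]
grip_width: 13.6
```

>>> servo_tool(
  slide=[
    [0, 0, 0],
    [0, 0, 0],
    [0, 0, 0],
    [0, 0, 0],
    [0, 0, 0],
    [0, 0, 0],
  ],
  rot=[
    [0, 0, 0],
    [0, 0, 0],
    [0, 0, 0],
    [0, 0, 0],
    [0, 0, 0],
    [0, 0, 0],
  ],
  hand=[1, 0.4, 0.4, 0.4, 0.4, 0.4],
)

```text
clock: 8.65
eef_pos: [480.3, -251.2, 86.4]
tcp_rot: [180.0, 0.0, 66.0]
force: [0.6, -0.6, 0.4]
grip_width: 51.0
```

```bash
python3 -c "
from h import *
to(537.2,275.6,86);print(manip.get_state()['grip_width'])"
```

```text
pos [ 480.3 -251.2   86.4] rot [179.99   0.    66.03] q [ -40.    31.7   94.3    0.    54.  -106. ] f [ 0.64 -0.62  0.4 ] t 8.65
shift mm [ 5.045e+02 -1.620e+02  3.000e-01] units [ 6.3059e+00 -2.0254e+00  4.4000e-03]
50.98297553589241
```

>>> servo_tool(
  slide=[
    [0, 0, -0.3],
    [0, 0, -0.4],
    [0, 0, -0.3],
    [0.5255, -0.1688, 0],
    [0.5255, -0.1688, 0],
    [0.5255, -0.1688, 0],
    [0.5255, -0.1688, 0],
    [0.5255, -0.1688, 0],
  ],
  rot=[
    [0, 0, 0],
    [0, 0, 0],
    [0, 0, 0],
    [0, 0, 0],
    [0, 0, 0],
    [0, 0, 0],
    [0, 0, 0],
    [0, 0, 0],
  ],
  hand=[0.4, 0.4, 0.4, 0.4, 0.4, 0.4, 0.4, 0.4],
)

```text
clock: 9.45
eef_pos: [503.9, -29.9, 166.5]
tcp_rot: [180.0, -0.0, 66.0]
force: [1.3, -1.1, -0.5]
grip_width: 52.9
```

>>> servo_tool(
  slide=[
    [0.5255, -0.1688, 0],
    [0.5255, -0.1688, 0],
    [0.5255, -0.1688, 0],
    [0.5255, -0.1688, 0],
    [0.5255, -0.1688, 0],
    [0.5255, -0.1688, 0],
    [0.5255, -0.1688, 0],
    [0, 0, 0],
  ],
  rot=[
    [0, 0, 0],
    [0, 0, 0],
    [0, 0, 0],
    [0, 0, 0],
    [0, 0, 0],
    [0, 0, 0],
    [0, 0, 0],
    [0, 0, -0.0244],
  ],
  hand=[0.4, 0.4, 0.4, 0.4, 0.4, 0.4, 0.4, 0.4],
)

```text
clock: 10.25
eef_pos: [536.6, 280.0, 166.0]
tcp_rot: [180.0, -0.1, 70.7]
force: [0.4, -1.0, 0.2]
grip_width: 53.2
```

>>> servo_tool(
  slide=[
    [0, 0, 0],
    [0, 0, 0],
    [0, 0, 0],
  ],
  rot=[
    [0, 0, -0.0244],
    [0, 0, 0],
    [0, 0, 0],
  ],
  hand=[0.4, 0.4, 0.4],
)

```text
clock: 10.55
eef_pos: [537.1, 275.5, 166.3]
tcp_rot: [-180.0, 0.0, 74.7]
force: [1.1, 0.4, 0.0]
grip_width: 52.8
```

```bash
python3 -c "
from h import *
to(537.2,275.6,86)
p,d=manip.get_image('top');np.save('top1.npy',d);cv2.imwrite('pics/t1.png',p[:,:,::-1])
P=cloud('top',d);P[d==0]=np.nan
h=(P[...,0]>400)&(P[...,0]<560)&(P[...,1]<-190)&(P[...,1]>-330)&(P[...,2]>82)&(P[...,2]<110)
r=cv2.minAreaRect(P[h][:,:2].astype(np.float32));print(r)"
```

```text
pos [537.1 275.5 166.3] rot [-180.      0.     74.69] q [ 16.   32.6  78.8  -0.   68.5 -58.6] f [1.15 0.43 0.01] t 10.55
shift mm [ 0.1  0.  80.3] units [1.1000e-03 5.0000e-04 1.0036e+00]
((478.899658203125, -251.7541046142578), (14.058332443237305, 43.35308074951172), 65.26663208007812)
```

View pics/t1.png

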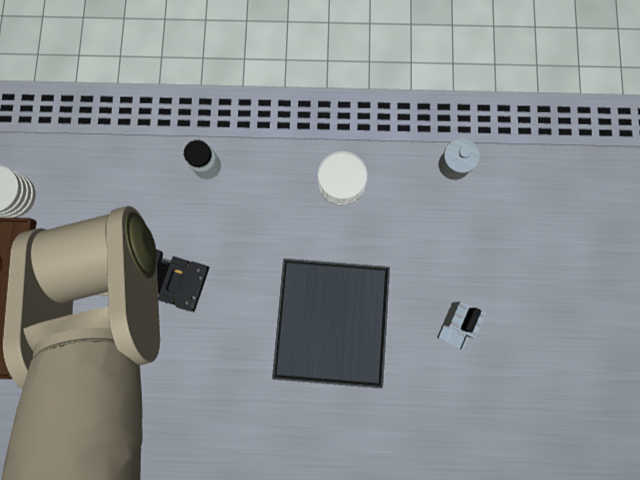

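The right canister stands exactly where it was (handle at (472,320)), and the gripper is over the left one. Now I'll descend, grip and lift.

>>> servo_tool(
  slide=[
    [0, 0, 0.3],
    [0, 0, 0.3],
    [0, 0, 0.25],
    [0, 0, 0.15],
    [0, 0, 0],
    [0, 0, 0],
    [0, 0, 0],
    [0, 0, 0],
  ],
  rot=[
    [0, 0, 0],
    [0, 0, 0],
    [0, 0, 0],
    [0, 0, 0],
    [0, 0, 0],
    [0, 0, 0],
    [0, 0, 0],
    [0, 0, 0],
  ],
  hand=[0.4, 0.4, 0.4, 0.4, 0.4, 0.4, 1, 1],
)

```text
clock: 11.4
eef_pos: [537.5, 275.8, 87.2]
tcp_rot: [179.9, -0.0, 74.8]
force: [-0.6, 0.7, -0.4]
grip_width: 38.9
```

>>> servo_tool(
  slide=[
    [0, 0, 0],
    [0, 0, 0],
    [0, 0, 0],
    [0, 0, 0],
    [0, 0, 0],
    [0, 0, 0],
    [0, 0, 0],
    [0, 0, 0],
  ],
  rot=[
    [0, 0, 0],
    [0, 0, 0],
    [0, 0, 0],
    [0, 0, 0],
    [0, 0, 0],
    [0, 0, 0],
    [0, 0, 0],
    [0, 0, 0],
  ],
  hand=[1, 1, 1, 1, 1, 1, 1, 1],
)

```text
clock: 12.2
eef_pos: [537.1, 275.6, 86.2]
tcp_rot: [-180.0, 0.0, 74.8]
force: [0.3, 0.3, -1.9]
grip_width: 13.7
```

>>> servo_tool(
  slide=[
    [0, 0, -0.15],
    [0, 0, -0.25],
    [0, 0, -0.3],
    [0, 0, -0.3],
    [0, 0, -0.3],
    [0, 0, -0.2],
    [0, 0, 0],
    [0, 0, 0],
  ],
  rot=[
    [0, 0, 0],
    [0, 0, 0],
    [0, 0, 0],
    [0, 0, 0],
    [0, 0, 0],
    [0, 0, 0],
    [0, 0, 0],
    [0, 0, 0],
  ],
  hand=[1, 1, 1, 1, 1, 1, 1, 1],
)

```text
clock: 13.0
eef_pos: [536.9, 275.6, 206.1]
tcp_rot: [-180.0, 0.0, 74.8]
force: [0.3, 0.5, -2.4]
grip_width: 13.8
```

>>> servo_tool(
  slide=[
    [0, 0, 0],
    [0, 0, 0],
    [0, 0, 0],
    [0, 0, 0],
  ],
  rot=[
    [0, 0, 0],
    [0, 0, 0],
    [0, 0, 0],
    [0, 0, 0],
  ],
  hand=[1, 1, 1, 1],
)

```text
clock: 13.4
eef_pos: [537.0, 275.6, 205.9]
tcp_rot: [-180.0, 0.0, 74.8]
force: [0.7, 0.4, -1.5]
grip_width: 13.7
```

```bash
python3 -c "
from h import *
p,d=avg(16);cv2.imwrite('pics/s3.png',p[:,:,::-1])
to(537.1,275.5,86.3)"
```

```text
F [-0.05  0.12 -1.94] sd [0.52 0.39 0.44] T [ 0.024 -0.157 -0.009] eff [-0.000e+00 -5.044e+01 -2.540e+01  3.000e-02  8.000e-02  0.000e+00] w 13.7 t 14.2
pos [537.1 275.6 206.3] rot [-180.      0.     74.81] q [ 16.1  30.5  76.1  -0.   73.5 -58.8] f [-0.78 -0.02 -2.  ] t 14.2
shift mm [-1.0e-01  0.0e+00  1.2e+02] units [-1.8000e-03  3.0000e-04  1.4999e+00]
```

View pics/s3.png

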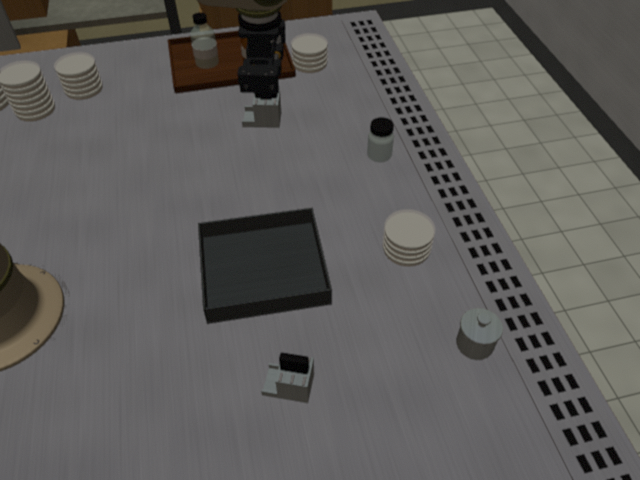

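Left is 1.9 N (empty) and right is 3.6 N (holds the ball). I'll put the left one back and return to the right one.

>>> servo_tool(
  slide=[
    [0, 0, 0.2],
    [0, 0, 0.35],
    [0, 0, 0.35],
    [0, 0, 0.3],
    [0, 0, 0.2],
    [0, 0, 0.06],
    [0, 0, 0.04],
    [0, 0, 0],
  ],
  rot=[
    [0, 0, 0],
    [0, 0, 0],
    [0, 0, 0],
    [0, 0, 0],
    [0, 0, 0],
    [0, 0, 0],
    [0, 0, 0],
    [0, 0, 0],
  ],
  hand=[1, 1, 1, 1, 1, 1, 1, 1],
)

```text
clock: 15.0
eef_pos: [537.4, 275.7, 86.8]
tcp_rot: [180.0, -0.0, 74.8]
force: [-0.2, -0.7, -1.1]
grip_width: 14.1
```

>>> servo_tool(
  slide=[
    [0, 0, 0],
    [0, 0, 0],
    [0, 0, 0],
    [0, 0, 0],
    [0, 0, 0],
    [0, 0, 0],
  ],
  rot=[
    [0, 0, 0],
    [0, 0, 0],
    [0, 0, 0],
    [0, 0, 0],
    [0, 0, 0],
    [0, 0, 0],
  ],
  hand=[1, 0.4, 0.4, 0.4, 0.4, 0.4],
)

```text
clock: 15.6
eef_pos: [537.2, 275.7, 86.4]
tcp_rot: [180.0, -0.0, 74.8]
force: [0.2, -0.1, -0.1]
grip_width: 51.5
```

>>> servo_tool(
  slide=[
    [0, 0, -0.3],
    [0, 0, -0.4],
    [0, 0, -0.3],
    [0, 0, 0],
    [0, 0, 0],
  ],
  rot=[
    [0, 0, 0],
    [0, 0, 0],
    [0, 0, 0],
    [0, 0, 0.0244],
    [0, 0, 0.0244],
  ],
  hand=[0.4, 0.4, 0.4, 0.4, 0.4],
)

```text
clock: 16.1
eef_pos: [537.3, 275.7, 167.2]
tcp_rot: [179.9, -0.1, 65.9]
force: [-0.4, 0.8, -1.1]
grip_width: 53.0
```

>>> servo_tool(
  slide=[
    [-0.5255, 0.1688, 0],
    [-0.5255, 0.1688, 0],
    [-0.5255, 0.1688, 0],
    [-0.5255, 0.1688, 0],
    [-0.5255, 0.1688, 0],
    [-0.5255, 0.1688, 0],
    [-0.5255, 0.1688, 0],
    [-0.5255, 0.1688, 0],
  ],
  rot=[
    [0, 0, 0],
    [0, 0, 0],
    [0, 0, 0],
    [0, 0, 0],
    [0, 0, 0],
    [0, 0, 0],
    [0, 0, 0],
    [0, 0, 0],
  ],
  hand=[0.4, 0.4, 0.4, 0.4, 0.4, 0.4, 0.4, 0.4],
)

```text
clock: 16.9
eef_pos: [498.8, -77.3, 166.5]
tcp_rot: [180.0, -0.0, 66.0]
force: [0.7, 0.2, 0.1]
grip_width: 53.0
```

>>> servo_tool(
  slide=[
    [-0.5255, 0.1688, 0],
    [-0.5255, 0.1688, 0],
    [-0.5255, 0.1688, 0],
    [-0.5255, 0.1688, 0],
    [0, 0, 0],
    [0, 0, 0],
    [0, 0, 0],
  ],
  rot=[
    [0, 0, 0],
    [0, 0, 0],
    [0, 0, 0],
    [0, 0, 0],
    [0, 0, 0],
    [0, 0, 0],
    [0, 0, 0],
  ],
  hand=[0.4, 0.4, 0.4, 0.4, 0.4, 0.4, 0.4],
)

```text
clock: 17.6
eef_pos: [480.4, -250.1, 166.3]
tcp_rot: [-180.0, -0.0, 66.1]
force: [0.6, -0.2, 0.4]
grip_width: 53.0
```

```bash
python3 -c "
from h import *
to(480.2,-251.2,86.3)
p,d=manip.get_image('side');cv2.imwrite('pics/s4.png',p[:,:,::-1])
p,d=manip.get_image('top')
P=cloud('top',d);P[d==0]=np.nan
h=(P[...,0]>450)&(P[...,0]<610)&(P[...,1]>210)&(P[...,1]<330)&(P[...,2]>82)&(P[...,2]<110)
r=cv2.minAreaRect(P[h][:,:2].astype(np.float32));print(r)"
```

```text
pos [ 480.4 -250.1  166.3] rot [-1.7998e+02 -2.0000e-02  6.6080e+01] q [ -39.9   25.4   90.5    0.    64.1 -106. ] f [ 0.64 -0.15  0.4 ] t 17.6
shift mm [-1.1  0.3 80. ] units [-0.0139  0.004   0.9996]
((536.0489501953125, 274.4460144042969), (14.22353744506836, 43.50606918334961), 75.18356323242188)
```

View pics/s4.png

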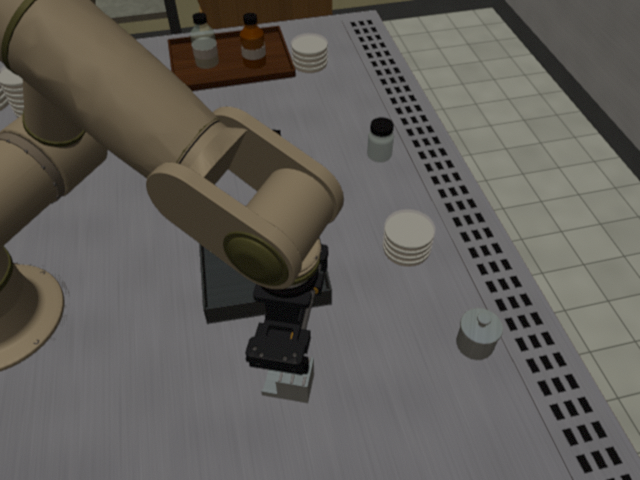

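The left canister is back in place, and the gripper is above the right one.

>>> servo_tool(
  slide=[
    [-0.006, 0.003, 0.3],
    [0, 0, 0.3],
    [0, 0, 0.25],
    [0, 0, 0.15],
    [0, 0, 0],
    [0, 0, 0],
    [0, 0, 0],
    [0, 0, 0],
  ],
  rot=[
    [0, 0, 0],
    [0, 0, 0],
    [0, 0, 0],
    [0, 0, 0],
    [0, 0, 0],
    [0, 0, 0],
    [0, 0, 0],
    [0, 0, 0],
  ],
  hand=[0.4, 0.4, 0.4, 0.4, 0.4, 0.4, 1, 1],
  squeeze=55,
)

```text
clock: 18.5
eef_pos: [480.6, -251.9, 87.1]
tcp_rot: [179.9, 0.0, 66.0]
force: [-0.3, 0.7, -0.1]
grip_width: 39.0
```

>>> servo_tool(
  slide=[
    [0, 0, 0],
    [0, 0, 0],
    [0, 0, 0],
    [0, 0, 0],
    [0, 0, 0],
    [0, 0, 0],
    [0, 0, 0],
    [0, 0, 0],
  ],
  rot=[
    [0, 0, 0],
    [0, 0, 0],
    [0, 0, 0],
    [0, 0, 0],
    [0, 0, 0],
    [0, 0, 0],
    [0, 0, 0],
    [0, 0, 0],
  ],
  hand=[1, 1, 1, 1, 1, 1, 1, 1],
)

```text
clock: 19.3
eef_pos: [480.3, -251.7, 86.3]
tcp_rot: [180.0, -0.0, 66.0]
force: [0.8, 0.3, 0.6]
grip_width: 13.9
```

>>> servo_tool(
  slide=[
    [0, 0, -0.15],
    [0, 0, -0.25],
    [0, 0, -0.3],
    [0, 0, -0.3],
    [0, 0, -0.3],
    [0, 0, -0.2],
    [0, 0, 0],
    [0, 0, 0],
  ],
  rot=[
    [0, 0, 0],
    [0, 0, 0],
    [0, 0, 0],
    [0, 0, 0],
    [0, 0, 0],
    [0, 0, 0],
    [0, 0, 0],
    [0, 0, 0],
  ],
  hand=[1, 1, 1, 1, 1, 1, 1, 1],
)

```text
clock: 20.1
eef_pos: [480.0, -251.5, 205.8]
tcp_rot: [-180.0, -0.0, 66.0]
force: [0.6, 0.5, -4.1]
grip_width: 13.7
```

```bash
python3 -c "
from h import *
avg(8)
to(470,-8.5,140)"
```

```text
F [ 0.05  0.03 -3.98] sd [0.51 0.47 0.58] T [ 0.004 -0.155  0.006] eff [ 1.000e-02 -4.521e+01 -2.539e+01 -4.000e-02  9.000e-02  0.000e+00] w 13.3 t 20.5
pos [ 480.2 -251.6  205.9] rot [-1.7996e+02 -1.0000e-02  6.6030e+01] q [ -40.    23.    87.6    0.    69.4 -106.1] f [-0.81 -0.31 -4.  ] t 20.5
shift mm [ 218.  -108.1   66.1] units [ 2.725  -1.3508  0.8257]
```

>>> servo_tool(
  slide=[
    [0.136, -0.067, 0],
    [0.272, -0.135, 0],
    [0.34, -0.169, 0],
    [0.34, -0.169, 0],
    [0.34, -0.169, 0],
    [0.34, -0.169, 0],
    [0.34, -0.169, 0],
    [0.272, -0.135, 0],
  ],
  rot=[
    [0, 0, 0],
    [0, 0, 0],
    [0, 0, 0],
    [0, 0, 0],
    [0, 0, 0],
    [0, 0, 0],
    [0, 0, 0],
    [0, 0, 0],
  ],
  hand=[1, 1, 1, 1, 1, 1, 1, 1],
)

```text
clock: 21.3
eef_pos: [470.6, -37.1, 206.4]
tcp_rot: [-180.0, -0.0, 66.1]
force: [0.5, 0.6, -4.0]
grip_width: 13.6
```

>>> servo_tool(
  slide=[
    [0.204, -0.101, 0],
    [0.136, -0.067, 0],
    [0, 0, 0.15],
    [0, 0, 0.25],
    [0, 0, 0.25],
    [0, 0, 0.18],
    [0, 0, 0],
    [0, 0, 0],
  ],
  rot=[
    [0, 0, 0],
    [0, 0, 0],
    [0, 0, 0],
    [0, 0, 0],
    [0, 0, 0],
    [0, 0, 0],
    [0, 0, 0],
    [0, 0, 0],
  ],
  hand=[1, 1, 1, 1, 1, 1, 1, 1],
)

```text
clock: 22.1
eef_pos: [470.1, -8.9, 140.4]
tcp_rot: [180.0, -0.0, 66.0]
force: [0.1, -0.3, -3.6]
grip_width: 13.4
```

```bash
python3 -c "
from h import *
avg(4)
to(470,-8.5,140)
p,d=manip.get_image('side');cv2.imwrite('pics/s5.png',p[:,:,::-1])"
```

```text
F [-0.14 -0.15 -3.7 ] sd [0.35 0.47 0.22] T [ 0.025 -0.184  0.01 ] eff [  0.   -38.17 -21.68   0.     0.11   0.  ] w 13.8 t 22.3
pos [470.3  -9.1 140.7] rot [ 1.7991e+02 -1.0000e-02  6.6030e+01] q [-15.4  19.4 104.1  -0.   56.4 -81.4] f [-0.29 -0.46 -3.5 ] t 22.3
shift mm [ 0.4 -0.5  0.7] units [ 0.0047 -0.0067  0.0083]
```

View pics/s5.png

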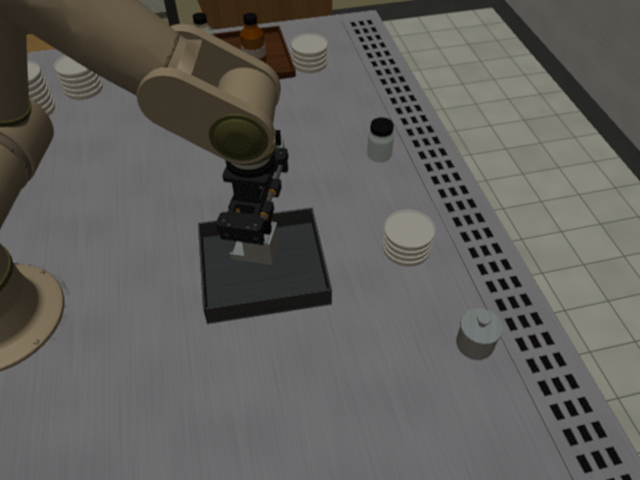

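>>> servo_tool(
  slide=[
    [0, 0, 0],
    [0, 0, 0],
    [0, 0, 0],
    [0, 0, 0],
    [0, 0, 0],
  ],
  rot=[
    [-0.03, 0, 0],
    [-0.04, 0, 0],
    [-0.04, 0, 0],
    [-0.02, 0, 0],
    [0, 0, 0],
  ],
  hand=[1, 1, 1, 1, 1],
)

```text
clock: 22.85
eef_pos: [468.9, -8.5, 139.8]
tcp_rot: [156.7, 0.0, 66.1]
force: [0.1, 0.8, -3.1]
grip_width: 13.6
```

```bash
python3 -c "
from h import *
to(470,-8.5,134)
s=manip.get_state();R=Ro.from_euler('xyz',s['tcp_rot'],degrees=True).as_matrix();print(R.round(2), np.degrees(np.arccos(-R[2,2])))
p,d=manip.get_image('side');cv2.imwrite('pics/s6.png',cv2.resize(p[150:350,100:400,::-1],None,fx=2.6,fy=2.6))"
```

```text
pos [468.9  -8.5 139.8] rot [1.5665e+02 2.0000e-02 6.6060e+01] q [-13.3  12.2 117.9  -9.2  27.2 -72.1] f [ 0.13  0.75 -3.11] t 22.85
shift mm [ 0.4 -1.3  5.7] units [ 0.0051 -0.0168  0.0711]
[[ 0.41  0.84  0.36]
 [ 0.91 -0.37 -0.16]
 [-0.    0.4  -0.92]] 23.34574883618432
```

View pics/s6.png

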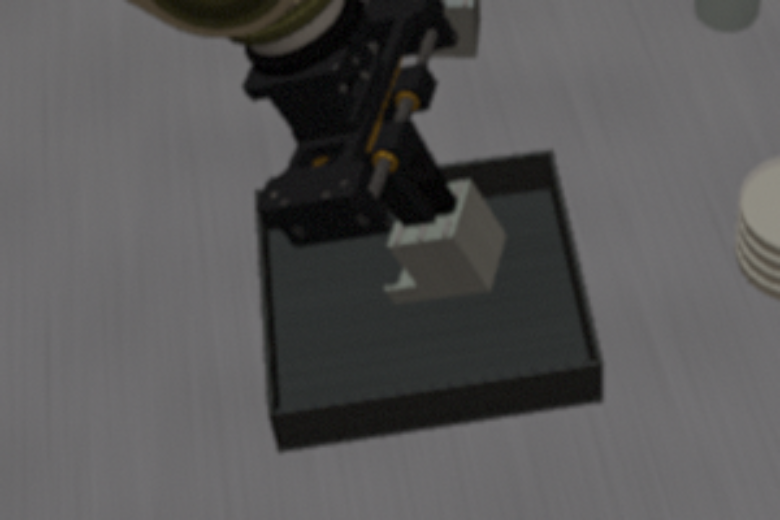

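Tilting toward the robot would run joint 5 into its limit (27° left at 23° of tilt). I'll level it, turn the canister about its handle inside the tray so the mouth faces away from the robot, and tip that way.

>>> servo_tool(
  slide=[
    [0, 0, 0],
    [0, 0, 0],
    [0, 0, 0],
    [0, 0, 0],
    [0, 0, 0],
  ],
  rot=[
    [0.03, 0, 0],
    [0.04, 0, 0],
    [0.04, 0, 0],
    [0.02, 0, 0],
    [0, 0, 0],
  ],
  hand=[1, 1, 1, 1, 1],
)

```text
clock: 23.4
eef_pos: [471.5, -9.7, 140.2]
tcp_rot: [-180.0, -0.1, 66.0]
force: [-0.6, 0.0, -3.1]
grip_width: 13.2
```

```bash
python3 -c "
from h import *
to(470,-8.5,140);avg(3)"
```

```text
pos [471.5  -9.7 140.2] rot [-1.7998e+02 -5.0000e-02  6.6000e+01] q [-1.550e+01  1.960e+01  1.039e+02  1.000e-01  5.650e+01 -8.150e+01] f [-0.6   0.03 -3.08] t 23.4
shift mm [ 0.5 -1.8  0.2] units [ 0.0065 -0.0229  0.0025]
F [-0.14  0.   -3.89] sd [0.45 0.28 0.24] T [ 0.007 -0.167  0.004] eff [-3.800e-01 -3.805e+01 -2.260e+01  3.000e-02  2.300e-01 -3.000e-02] w 13.7 t 23.55
```

>>> servo_tool(
  slide=[
    [0, 0, 0],
    [0, 0, 0],
    [0, 0, 0],
    [0, 0, 0],
    [0, 0, 0],
    [0, 0, 0],
    [0, 0, 0],
    [0, 0, 0],
  ],
  rot=[
    [0, 0, 0.03],
    [0, 0, 0.044],
    [0, 0, 0.044],
    [0, 0, 0.044],
    [0, 0, 0.044],
    [0, 0, 0.044],
    [0, 0, 0.044],
    [0, 0, 0.044],
  ],
  hand=[1, 1, 1, 1, 1, 1, 1, 1],
)

```text
clock: 24.35
eef_pos: [469.7, -8.7, 140.1]
tcp_rot: [180.0, -0.0, 4.9]
force: [-0.4, -0.2, -3.1]
grip_width: 13.2
```

>>> servo_tool(
  slide=[
    [0, 0, 0],
    [0, 0, 0],
    [0, 0, 0],
    [0, 0, 0],
    [0, 0, 0],
    [0, 0, 0],
    [0, 0, 0],
    [0, 0, 0],
  ],
  rot=[
    [0, 0, 0.044],
    [0, 0, 0.044],
    [0, 0, 0.044],
    [0, 0, 0.044],
    [0, 0, 0.044],
    [0, 0, 0.044],
    [0, 0, 0.044],
    [0, 0, 0.044],
  ],
  hand=[1, 1, 1, 1, 1, 1, 1, 1],
)

```text
clock: 25.15
eef_pos: [469.7, -8.7, 140.1]
tcp_rot: [-180.0, -0.0, -58.5]
force: [-0.3, -0.2, -3.0]
grip_width: 13.1
```

>>> servo_tool(
  slide=[
    [0, 0, 0],
    [0, 0, 0],
    [0, 0, 0],
    [0, 0, 0],
    [0, 0, 0],
    [0, 0, 0],
    [0, 0, 0],
  ],
  rot=[
    [0, 0, 0.044],
    [0, 0, 0.044],
    [0, 0, 0.044],
    [0, 0, 0.044],
    [0, 0, 0.04],
    [0, 0, 0.02],
    [0, 0, 0],
  ],
  hand=[1, 1, 1, 1, 1, 1, 1],
)

```text
clock: 25.85
eef_pos: [469.7, -8.7, 140.1]
tcp_rot: [-180.0, 0.0, -100.7]
force: [0.7, -0.2, -4.1]
grip_width: 13.3
```

```bash
python3 -c "
from h import *
to(467,-8,134);avg(3)
p,d=manip.get_image('side');cv2.imwrite('pics/s7.png',cv2.resize(p[150:350,100:400,::-1],None,fx=2.6,fy=2.6))"
```

```text
pos [469.7  -8.7 140.1] rot [-179.96    0.   -100.65] q [-15.4  19.4 104.2   0.   56.4  85.3] f [ 0.65 -0.23 -4.13] t 25.85
shift mm [-0.2  2.8  6.1] units [-0.0027  0.035   0.0757]
F [ 0.07 -0.42 -4.46] sd [0.47 0.44 0.16] T [ 0.03   0.009 -0.004] eff [ 0.000e+00 -3.876e+01 -2.202e+01  2.000e-02 -1.100e-01  1.300e-01] w 13.6 t 26.0
```

View pics/s7.png

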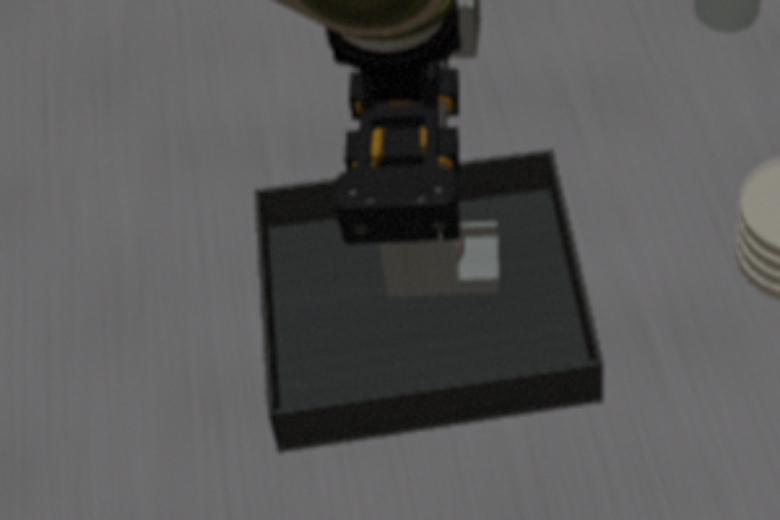

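>>> servo_tool(
  slide=[
    [0, 0.035, 0.07],
    [0, 0, 0],
    [0, 0, 0],
    [0, 0, 0],
    [0, 0, 0],
    [0, 0, 0],
    [0, 0, 0],
    [0, 0, 0],
  ],
  rot=[
    [-0.03, 0, 0],
    [-0.04, 0, 0],
    [-0.04, 0, 0],
    [-0.04, 0, 0],
    [-0.04, 0, 0],
    [-0.04, 0, 0],
    [-0.04, 0, 0],
    [-0.024, 0, 0],
  ],
  hand=[1, 1, 1, 1, 1, 1, 1, 1],
)

```text
clock: 26.85
eef_pos: [467.7, -8.6, 133.6]
tcp_rot: [126.9, 0.1, -100.6]
force: [0.2, 0.1, -0.4]
grip_width: 13.5
```

>>> servo_tool(
  slide=[
    [0, 0, 0],
    [0, 0, 0],
    [0, 0, 0],
    [0, 0, 0],
    [0, 0, 0],
    [0, 0, 0],
    [0, 0, 0],
    [0, 0, 0],
  ],
  rot=[
    [0, 0, 0],
    [0, 0, 0],
    [0, 0, 0],
    [0, 0, 0],
    [0, 0, 0],
    [0, 0, 0],
    [0, 0, 0],
    [0, 0, 0],
  ],
  hand=[1, 1, 1, 1, 1, 1, 1, 1],
)

```text
clock: 27.65
eef_pos: [467.2, -8.5, 134.3]
tcp_rot: [127.1, 0.0, -100.6]
force: [0.9, 0.6, -1.1]
grip_width: 13.5
```

```bash
python3 -c "
from h import *
avg(5);to(467,-8,134)
s=manip.get_state();R=Ro.from_euler('xyz',s['tcp_rot'],degrees=True).as_matrix();print(np.degrees(np.arccos(-R[2,2])))
p,d=manip.get_image('side');cv2.imwrite('pics/s8.png',cv2.resize(p[150:350,100:400,::-1],None,fx=2.6,fy=2.6))"
```

```text
F [ 0.41  0.21 -1.46] sd [0.36 0.16 0.6 ] T [-0.072 -0.558  0.026] eff [ 0.000e+00 -5.463e+01 -1.949e+01 -1.100e-01  2.320e+00 -1.000e-02] w 13.6 t 27.9
pos [467.2  -8.5 134.2] rot [ 127.08   -0.   -100.65] q [-14.1  45.6  75.8  -3.  111.5  86.8] f [ 0.66  0.23 -1.67] t 27.9
shift mm [-0.4 -0.   0.4] units [-0.0051 -0.0001  0.0049]
52.92444927473486
```

View pics/s8.png

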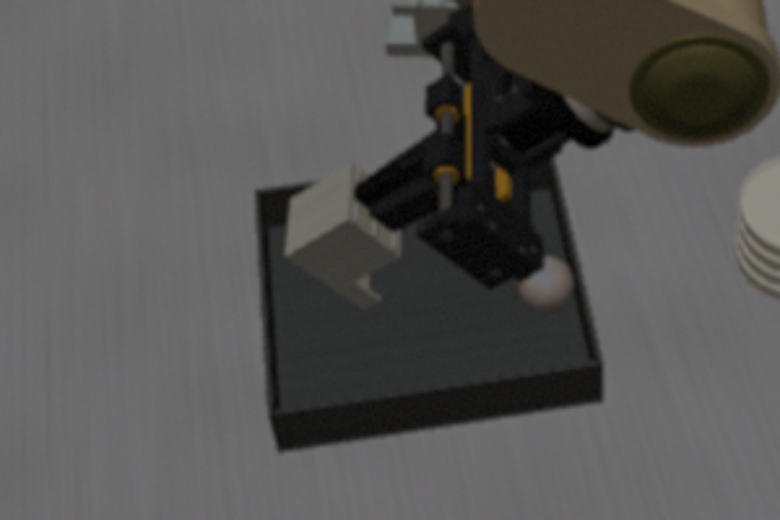

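The ball lies in the tray at (545,282) of the crop, and the force fell to about 1.5 N. Now I'll raise, level, turn back and return.

>>> servo_tool(
  slide=[
    [0, 0.1, -0.076],
    [0, 0.2, -0.151],
    [0, 0.2, -0.151],
    [0, 0.2, -0.151],
    [0, 0.1, -0.076],
    [0, 0, 0],
  ],
  rot=[
    [0, 0, 0],
    [0, 0, 0],
    [0, 0, 0],
    [0, 0, 0],
    [0, 0, 0],
    [0.03, 0, 0],
  ],
  hand=[1, 1, 1, 1, 1, 1],
)

```text
clock: 28.55
eef_pos: [467.6, -8.6, 214.7]
tcp_rot: [132.5, 0.0, -100.7]
force: [0.1, -0.4, -1.8]
grip_width: 13.3
```

>>> servo_tool(
  slide=[
    [0, 0, 0],
    [0, 0, 0],
    [0, 0, 0],
    [0, 0, 0],
    [0, 0, 0],
    [0, 0, 0],
    [0, 0, 0],
    [0, 0, 0],
  ],
  rot=[
    [0.04, 0, 0],
    [0.04, 0, 0],
    [0.04, 0, 0],
    [0.04, 0, 0],
    [0.04, 0, 0],
    [0.04, 0, 0],
    [0.024, 0, 0],
    [0, 0, 0],
  ],
  hand=[1, 1, 1, 1, 1, 1, 1, 1],
)

```text
clock: 29.35
eef_pos: [466.2, -8.1, 215.0]
tcp_rot: [-180.0, 0.0, -100.6]
force: [0.9, 0.4, -1.1]
grip_width: 13.4
```

>>> servo_tool(
  slide=[
    [0, 0, 0],
    [0, 0, 0],
    [0, 0, 0],
    [0, 0, 0],
    [0, 0, 0],
    [0, 0, 0],
    [0, 0, 0],
    [0, 0, 0],
  ],
  rot=[
    [0, 0, -0.03],
    [0, 0, -0.044],
    [0, 0, -0.044],
    [0, 0, -0.044],
    [0, 0, -0.044],
    [0, 0, -0.044],
    [0, 0, -0.044],
    [0, 0, -0.044],
  ],
  hand=[1, 1, 1, 1, 1, 1, 1, 1],
)

```text
clock: 30.15
eef_pos: [467.3, -8.6, 214.3]
tcp_rot: [179.9, 0.2, -39.5]
force: [0.2, 0.8, -1.1]
grip_width: 13.5
```

>>> servo_tool(
  slide=[
    [0, 0, 0],
    [0, 0, 0],
    [0, 0, 0],
    [0, 0, 0],
    [0, 0, 0],
    [0, 0, 0],
    [0, 0, 0],
    [0, 0, 0],
  ],
  rot=[
    [0, 0, -0.044],
    [0, 0, -0.044],
    [0, 0, -0.044],
    [0, 0, -0.044],
    [0, 0, -0.044],
    [0, 0, -0.044],
    [0, 0, -0.044],
    [0, 0, -0.044],
  ],
  hand=[1, 1, 1, 1, 1, 1, 1, 1],
)

```text
clock: 30.95
eef_pos: [467.3, -8.5, 214.3]
tcp_rot: [-179.9, 0.2, 23.9]
force: [0.7, -0.3, -1.4]
grip_width: 13.7
```

>>> servo_tool(
  slide=[
    [0, 0, 0],
    [0, 0, 0],
    [0, 0, 0],
    [0, 0, 0],
    [0, 0, 0],
    [0, 0, 0],
    [0, 0, 0],
  ],
  rot=[
    [0, 0, -0.044],
    [0, 0, -0.044],
    [0, 0, -0.044],
    [0, 0, -0.044],
    [0, 0, -0.04],
    [0, 0, -0.02],
    [0, 0, 0],
  ],
  hand=[1, 1, 1, 1, 1, 1, 1],
)

```text
clock: 31.65
eef_pos: [467.4, -8.5, 214.3]
tcp_rot: [-179.9, 0.0, 66.0]
force: [-0.1, 0.4, -1.1]
grip_width: 13.4
```

```bash
python3 -c "
from h import *
avg(3);to(480.3,-251.7,86.3)
p,d=manip.get_image('side');cv2.imwrite('pics/s9.png',cv2.resize(p[130:350,100:400,::-1],None,fx=2.6,fy=2.6))"
```

```text
F [-0.15 -0.29 -1.38] sd [0.24 0.23 0.18] T [ 0.01  -0.158  0.019] eff [-0.000e+00 -3.530e+01 -2.391e+01 -1.000e-02  1.100e-01 -1.300e-01] w 13.4 t 31.8
pos [467.3  -8.5 214.4] rot [-1.7993e+02  1.0000e-02  6.5930e+01] q [-15.4  13.5  99.5  -0.   67.1 -81.4] f [-0.1  -0.08 -1.64] t 31.8
shift mm [-216.7  111.2  128. ] units [-2.7094  1.3898  1.6001]
```

View pics/s9.png

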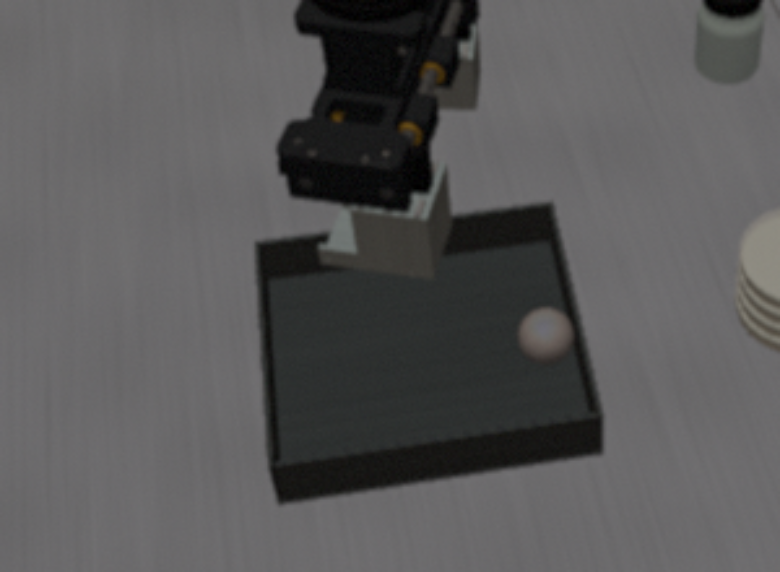

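The ball rests in the tray at (546,333) of the crop, and the canister looks level in the grip. Returning it now.

>>> servo_tool(
  slide=[
    [-0.1355, 0.0695, 0],
    [-0.271, 0.139, 0],
    [-0.3387, 0.1737, 0],
    [-0.3387, 0.1737, 0],
    [-0.3387, 0.1737, 0],
    [-0.3387, 0.1737, 0],
    [-0.3387, 0.1737, 0],
    [-0.271, 0.139, 0],
  ],
  rot=[
    [0, 0, 0],
    [0, 0, 0],
    [0, 0, 0],
    [0, 0, 0],
    [0, 0, 0],
    [0, 0, 0],
    [0, 0, 0],
    [0, 0, 0],
  ],
  hand=[1, 1, 1, 1, 1, 1, 1, 1],
)

```text
clock: 32.65
eef_pos: [478.7, -223.8, 214.5]
tcp_rot: [-180.0, 0.0, 65.9]
force: [-0.2, -0.2, -1.9]
grip_width: 13.6
```

>>> servo_tool(
  slide=[
    [-0.2032, 0.1042, 0],
    [-0.1355, 0.0695, 0],
    [0, 0, 0.25],
    [0, 0, 0.4],
    [0, 0, 0.35],
    [0, 0, 0.2],
    [0, 0, 0],
    [0, 0, 0],
  ],
  rot=[
    [0, 0, 0],
    [0, 0, 0],
    [0, 0, 0],
    [0, 0, 0],
    [0, 0, 0],
    [0, 0, 0],
    [0, 0, 0],
    [0, 0, 0],
  ],
  hand=[1, 1, 1, 1, 1, 1, 1, 1],
)

```text
clock: 33.45
eef_pos: [481.1, -251.8, 119.2]
tcp_rot: [180.0, 0.0, 66.0]
force: [-0.3, -1.0, -1.6]
grip_width: 13.5
```

```bash
python3 -c "
from h import *
to(480.3,-251.7,86.3)
p,d=manip.get_image('side');cv2.imwrite('pics/s10.png',cv2.resize(p[280:430,190:390,::-1],None,fx=4,fy=4))"
```

```text
pos [ 481.1 -251.8  119.2] rot [1.7997e+02 1.0000e-02 6.6050e+01] q [ -40.    29.1   92.8    0.    58.1 -106. ] f [-0.27 -0.96 -1.61] t 33.45
shift mm [-0.2 -0.8 32.9] units [-0.003  -0.0095  0.4109]
```

View pics/s10.png

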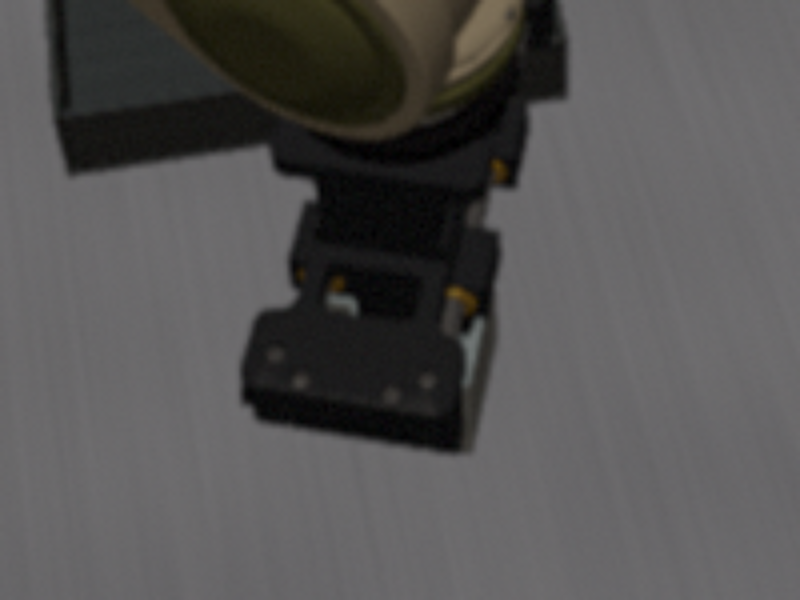

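>>> servo_tool(
  slide=[
    [0, -0.0095, 0.1],
    [0, 0, 0.12],
    [0, 0, 0.1],
    [0, 0, 0.05],
    [0, 0, 0.025],
    [0, 0, 0.012],
    [0, 0, 0],
    [0, 0, 0],
  ],
  rot=[
    [0, 0, 0],
    [0, 0, 0],
    [0, 0, 0],
    [0, 0, 0],
    [0, 0, 0],
    [0, 0, 0],
    [0, 0, 0],
    [0, 0, 0],
  ],
  hand=[1, 1, 1, 1, 1, 1, 1, 1],
  squeeze=30,
)

```text
clock: 34.3
eef_pos: [480.3, -251.4, 86.3]
tcp_rot: [180.0, 0.0, 66.0]
force: [-0.8, 1.8, 3.0]
grip_width: 13.9
```

```bash
python3 -c "
from h import *
avg(3);to(480.3,-251.7,86.3)"
```

```text
F [-0.23  1.83  3.95] sd [0.41 0.32 0.5 ] T [ 0.31  -0.095 -0.025] eff [ -0.85 -43.74 -19.51  -0.29  -0.26  -0.  ] w 13.7 t 34.45
pos [ 480.3 -251.4   86.3] rot [179.96  -0.    66.03] q [ -40.    31.7   94.3    0.    53.9 -106.1] f [-0.02  2.12  4.61] t 34.45
shift mm [-0.3  0.1  0. ] units [-0.0032  0.0016  0.0001]
```

Small contact force (4 N) shows it's standing on the table. Releasing and retreating.

>>> servo_tool(
  slide=[
    [0, 0, 0],
    [0, 0, 0],
    [0, 0, 0],
    [0, 0, 0],
    [0, 0, 0],
    [0, 0, 0],
  ],
  rot=[
    [0, 0, 0],
    [0, 0, 0],
    [0, 0, 0],
    [0, 0, 0],
    [0, 0, 0],
    [0, 0, 0],
  ],
  hand=[0.3, 0.3, 0.3, 0.3, 0.3, 0.3],
)

```text
clock: 35.05
eef_pos: [480.1, -251.4, 85.9]
tcp_rot: [-180.0, -0.0, 66.0]
force: [-0.2, -0.1, -0.4]
grip_width: 59.7
```

>>> servo_tool(
  slide=[
    [0, 0, -0.3],
    [0, 0, -0.5],
    [0, 0, -0.5],
    [0, 0, -0.3],
    [-0.4, -0.3, -0.1],
    [-0.4, -0.3, -0.1],
    [-0.4, -0.3, 0],
    [-0.4, -0.3, 0],
  ],
  rot=[
    [0, 0, 0],
    [0, 0, 0],
    [0, 0, 0],
    [0, 0, 0],
    [0, 0, 0],
    [0, 0, 0],
    [0, 0, 0],
    [0, 0, 0],
  ],
  hand=[0.3, 0.3, 0.3, 0.3, 0.3, 0.3, 0.3, 0.3],
)

```text
clock: 35.85
eef_pos: [339.0, -329.8, 230.3]
tcp_rot: [180.0, 0.0, 66.1]
force: [0.5, -1.4, 0.7]
grip_width: 61.9
```

>>> servo_tool(
  slide=[
    [-0.4, -0.3, 0],
    [-0.4, -0.3, 0],
    [-0.4, -0.3, 0],
    [0, 0, 0],
  ],
  rot=[
    [0, 0, 0],
    [0, 0, 0],
    [0, 0, 0],
    [0, 0, 0],
  ],
  hand=[0.3, 0.3, 0.3, 0.3],
)

```text
clock: 36.25
eef_pos: [232.6, -389.6, 230.0]
tcp_rot: [-180.0, 0.0, 65.8]
force: [0.4, -0.3, 0.0]
grip_width: 61.5
```

Run:
```python
from h import *
to(480,-251,86)
for n in("top","side"):
    p,d=manip.get_image(n); cv2.imwrite(f"pics/{n}9.png",p[:,:,::-1]); P=cloud(n,d); P[d==0]=np.nan
    for name,(yl,yh) in {"L":(200,420),"R":(-330,-200)}.items():
        reg=(P[...,0]>420)&(P[...,0]<640)&(P[...,1]>yl)&(P[...,1]<yh)&(P[...,2]>8)&(P[...,2]<110)
        for lo,hi in((82,110),(50,64)):
            q=P[reg&(P[...,2]>lo)&(P[...,2]<hi)]
            if len(q)>20:
                r=cv2.minAreaRect(q[:,:2].astype(np.float32)); print(n,name,len(q),np.round(r[0],1),np.round(r[1],1),round(r[2],1),np.median(q[:,2]).round(1))
    t=(P[...,2]>50)&(P[...,2]<70)&(abs(P[...,1])<120)&(P[...,0]>600)&(P[...,0]<850)
    r=cv2.minAreaRect(P[t][:,:2].astype(np.float32)); print("stack",np.round(r[0],1),np.round(r[1],1))
```

```text
pos [ 232.6 -389.6  230. ] rot [-1.7998e+02  5.0000e-02  6.5760e+01] q [ -74.    10.7  100.4   -0.    68.9 -139.7] f [ 0.4  -0.3   0.03] t 36.25
shift mm [228.  168.7 143.8] units [2.8506 2.1092 1.7976]
top L 225 [536.1 274.5] [14.4 43.5] 75.9 91.5
top L 454 [536.2 275.1] [51.8 49. ] 74.7 56.4
top R 232 [ 479.  -251.5] [14.3 43.5] 65.1 91.8
top R 491 [ 479.1 -252. ] [51.1 49.3] 66.3 56.9
stack [742.4 -20.6] [93.3 91. ]
side L 144 [537.7 273.1] [17.4 43.5] 76.8 89.1
side L 272 [537.8 272.6] [54.1 48.6] 73.9 55.6
side R 312 [ 480.  -252.8] [15.  44.2] 65.9 90.5
side R 565 [ 480.  -252.5] [51.2 50.3] 67.2 55.7
stack [744.2 -21.4] [95.3 92.7]
```

View pics/top9.png

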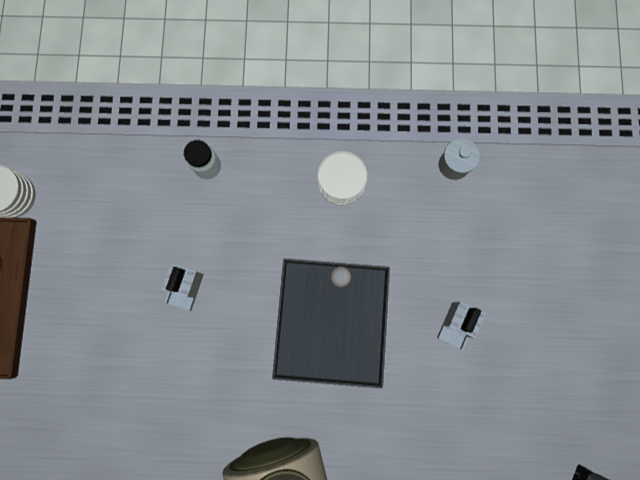

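View pics/side9.png

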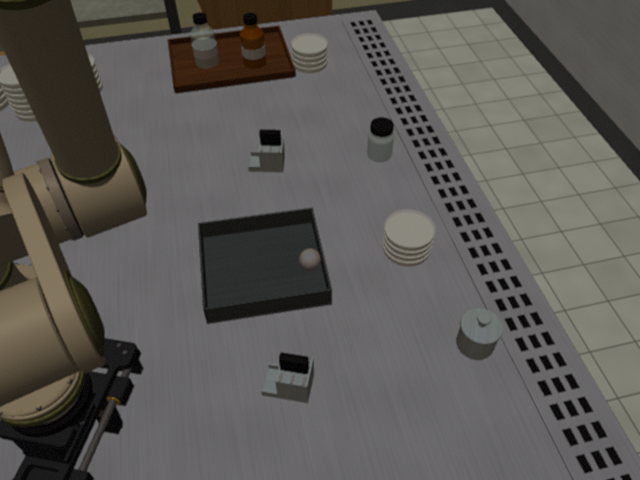

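Both canisters are upright at their spots ((180,287) and (461,325) in the top view), the ball is in the tray at (341,277), and the stack hasn't moved.

```bash
python3 -c "
from plant import manip
print(manip.hand_in(), manip.get_state()['clock'])"
```

```text
the job is handed in; nothing more can be done
the job is handed in; nothing more can be done
```

The ball is in the tray, both canisters are back upright where they stood, and the job was handed in at about 36 s of the 64 s allowed.

- **Hefting:** I lifted each canister 120 mm and held it level. The right one (y ≈ −252) read 3.6 N, then 4.0 N on a second lift. The left one (y ≈ +275) read 1.9 N, so the right one held the ball. I never tipped the left one.
- **Tipping:** I first tilted the right canister to 23° with its mouth toward the robot, over the tray. I stopped there because joint 5 was nearing its limit. I levelled it, turned it so the mouth faced away from the robot, and tipped it to 53° low over the tray. The ball rolled out, and the canister then weighed 1.4 N.
- **Last checks:** The ball rests in the tray near its far wall.
    - **Right canister:** it is within about 1 mm and 2° of its start.
    - **Left canister:** the top view puts it within about 1.6 mm and 1° of its start. The side view suggests 2–3 mm, so the two cameras disagree slightly.
    - **Dish stack:** it measured the same as at the start, within 1 mm.
    - **Arm:** it was clear of everything. The largest force reading I saw was about 5 N, while setting the right canister down.

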